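# Clamp an offcut by running down a wing nut with fingertip strokes

### The job

Clamp the flat chipboard offcut in the hold-down fixture without gripping anything: with the fingertips, push it along the table under the raised clamp foot until its far edge lies flat against the fence, the front face of the fixture's grey base block. Then run the wing nut down, pushing its wings round clockwise (seen from above) with repeated fingertip strokes, until it comes up tight and the foot bears on the offcut. Pinch and lift nothing, and leave the other things on the table where they are.

Things in the scene. Friction and masses are not known exactly. Their poses are not given: they have to be found in the camera images.
- fixture: Hold-down fixture, fixed to the table. Origin: on the table surface below the axis of its upright threaded stud (10 mm diameter, top at z=88 mm); +z up, +x away from the side where the offcut is loaded. Grey base block 26 mm high, x=-30 to 45 mm, y=-62 to 62 mm, with a small lug to x=65 mm behind; the block's front face at x=-30 mm is the fence.
- fence (a point): middle of the fence face, 9 mm above the table; axes as the fixture
- wing_nut (a joint): angle (rad) of the steel wing nut on the stud, growing clockwise seen from above: 0 to 9.0, where 9.0 is the hard, tight end stop; starts at 0 to 3.2. At 0 its two wings point to the fixture's +y and -y; at v they are v clockwise from there. Turns lightly (0.04 N m, about 1.5 N at the wings), stays where left, no spring. In the last 0.25 rad the foot presses on the offcut, with little more torque.
- wing_tip (a point): outer end, at mid height, of the wing that points to the fixture's +y at joint value 0, 40 mm from the stud axis. Nut and wings sink 5 mm a turn (0.796 mm a rad): tight, the wings span z=50 to 74 mm above the table and the hub top is at 66 mm; at joint value v all this is (9.0 - v) x 0.796 mm higher.
- wing_push_faces: the wing faces that a clockwise stroke pushes on (half the thickness of each wing); origin on the stud axis, turns with the nut. Two opposite upright wings, each 8 mm thick and 24 mm high, from the hub (22 mm diameter) out to 40 mm from the axis, 80 mm over both.
- wing_back_faces: the opposite faces (halves) of the two wings; touching both kinds of faces firmly at once counts as pinching the nut
- clamp_foot: aluminium clamp foot under the nut, x=-58 to 63 mm and y=-25 to 25 mm of the fixture; it moves straight down and up with the nut and does not turn. Its top is at z=40 mm with the nut tight, and as much higher as the nut before. Its origin moves with it and is no use as a position.
- foot_nose (a point): middle of the underside of the foot's nose, the downturned front part (x=-58 to -34 mm of the fixture) which presses on the offcut. At the start it is 4 to 7 mm above the offcut's top; tight, it bears on it.
- board: flat chipboard offcut with a pale top, 62 mm (its x) by 105 mm (its y) by 18 mm high, 80 g, loose on the table. Origin: centre of its underside. It starts in front of the fixture, its far edge 25 to 55 mm from the fence, its x axis roughly along the fixture's x, up to 12 mm off to a side.
- block_long: bystander: wooden block 30x70x22 mm, loose, to the -y side of the fixture; origin at the centre of its underside
- block_short: bystander: wooden block 28x50x28 mm, loose, to the -y side; origin at the centre of its underside
- wheel: bystander: black wheel, 45 mm diameter, 24 mm high, loose, behind the fixture; origin at the centre of its underside
- pin_box: bystander: small flat box 30x64x18 mm, loose, to the +y side of the fixture; origin at the centre of its underside
- small_offcut: bystander: smaller chipboard offcut 45x62x18 mm, loose, behind the fixture; origin at the centre of its underside
- guide_post (a point): top of the fixed steel guide post behind the nut: 12 mm diameter, at x=50 mm, y=0 of the fixture, top 74 mm above the table. It stands 4 mm outside the circle of the wing tips, so fingers that go round with a wing meet it; stroke the wings on the other sides.
Mind the look-alikes: they are no part of the job. Leave any orange, purple or red look-alike of the board alone.

How it is judged:
By the outcome, as a careful person would: the job done as asked, in the order asked, and still so for the second after the job is handed in, with the robot touching nothing.
It also fails if it takes over 72 s, if anything falls off the work surface, if the arm or the gripper's body presses on something with over 40 N, if the wrist force passes 120 N, or if a joint passes its speed limit or range.

### The arm

A 6-joint arm with a two-finger parallel gripper is mounted at the origin on a cart in front of the work surface, level with it; the furniture and walls round the work are solid. World frame = base frame: x ahead of the robot, y to its left, z up, the work surface at z = 0. Lengths are in mm, angles in rad, forces in N, time in s.
With the tool pointing down it reaches from about 325 to 900 mm from the base axis. Payload 6.1 kg.
Tool frame: the origin (TCP) lies at the centre of the arm's flange, where the gripper is bolted on; the fingertips stand 182 mm ahead of it and the grasp point (between the pads) lies 164 mm ahead of it; z points along the fingers, y is the line along which they close (so a half turn about z gives the same grasp; the last joint's range is limited). The gripper opens to 87 mm and grips with 3 to 60 N. Pads are 19 mm wide; open, the fingers measure 117 mm over their backs; the gripper's body (75 mm by 190 mm) begins 51 mm behind the grasp point.
Start: joints at [1.207, 0.22, 1.526, -0, 1.395, -0.126], TCP at [147.227, 607.405, 404.738] pointing down, gripper open.
Joint ranges: [-2.98, 2.98], [-0.91, 2.08], [0.09, 2.57], [-1.24, 4.39], [0.2, 2.65], [-2.68, 2.68]. Speed limits (rad/s): [2.57, 2.57, 3.01, 3.14, 3.14, 3.14].

### API

Orientations are given as [roll, pitch, yaw] about the fixed x, y, z axes, in that order (R = Rz(yaw) Ry(pitch) Rx(roll)).
In Python, from bench import r, move_gripper, inverse_kinematics, monitor, vision, ticket gives the robot as it stands. Calls block until the motion is done:
- r.goto(position, orientation): joint-space move of the TCP to a pose.
- r.servo_line(position, vel=150, rot=None, f_stop=None): straight line of the TCP; rot=None keeps the orientation; vel is the mean speed in mm/s. With f_stop (N) it stops when the force on the tool has changed by that much, and returns True; else False.
- r.move_joints(angles): joint-space move.
- move_gripper(opening, strength=None): finger opening in mm; strength is the grip in N (None keeps the last); returns when the fingers have stopped.
- r.dwell(seconds).
- inverse_kinematics(position, orientation): joint angles nearest the present ones, or None.
- monitor.sense(): the state.
- vision.camera(name): name is "side" or "top" or "wrist"; returns a dict with "image" (400x640x3 uint8, blue, green, red), "K" (3x3 intrinsics, pixels), "origin" and "rotation" of the camera in the world. Camera axes: x right, y down, z forward; pixel columns grow to the right and rows downward; lengths in mm; the calibration is good to about 2 mm. The wrist camera is an equidistant fisheye: a pixel r from the principal point sees the ray r / f radians off the axis. A picture is of the moment at which its call begins. There is no depth.
A pose or a line that the arm cannot do raises r.Unreachable and nothing moves.
- ticket.hand_in(): hands the job in; it is judged then, once.
The state is a dict: "clock": time; "joints": joint angles; "qd": joint speeds; "joint_torque": joint torques, N m; "tool_pos": TCP position; "ee_rot": TCP orientation; "ft_force": force on the tool from outside, world axes, zero at the start; "wrist_torque": the same for the moment, N m; "opening": finger opening in mm; "gripper_force": force on a finger pad.
Only numpy, scipy, OpenCV 4.12 (cv2) and the standard library are available. Lean on these libraries where they do the work, as an engineer would, in place of code of your own. Each camera call takes 0.05 s, during which the arm holds its last target. There are 200 camera calls.

## Working session

There is one attempt and no reset: what is moved stays moved. The work goes in short steps, each a Python script; the robot and the scene stay as the last script left them, time stands still between calls to the robot, and variables do not carry over. Pictures are saved under pics/ and viewed, at most 10 in all, crops included, and the job is handed in when it is done.

```bash
mkdir -p pics; ls
python3 - <<'E'
from bench import r, monitor, vision
import cv2, numpy as np
for n in ("top","side"):
    c=vision.camera(n); cv2.imwrite(f"pics/{n}0.png",c["image"]); print(n,c["K"],c["origin"],c["rotation"])
print(monitor.sense())
E
```

```text
pics
top [[489.29415839   0.         309.79748824]
 [  0.         489.29415839 202.35123596]
 [  0.           0.           1.        ]] [ 306.23003345 -303.50655329 1191.53254913] [-2.99670266 -0.00719699 -1.58584652]
side [[447.66664459   0.         322.23797246]
 [  0.         447.66664459 202.12817625]
 [  0.           0.           1.        ]] [474.19181108 578.52851781 854.35393244] [-2.27365758 -0.01763157  3.11796682]
{'clock': 0.1, 'joints': array([ 1.20691867e+00,  2.21174055e-01,  1.52750840e+00, -2.40926933e-05,
        1.39473157e+00, -1.26092270e-01]), 'qd': array([ 0.00046504, -0.0026483 , -0.00332841, -0.00144565,  0.00154205,
        0.00025236]), 'joint_torque': array([ 2.18986541e-03, -4.95942557e+01, -3.88519549e+01,  7.02065695e-02,
        5.14594093e-02, -4.73937791e-05]), 'tool_pos': array([147.13283477, 607.17878337, 403.72357941]), 'ee_rot': array([-3.13978276e+00, -2.05528394e-04,  2.90381133e+00]), 'ft_force': array([ 0.19640208, -0.16435125,  0.03209851]), 'wrist_torque': array([-0.01695781,  0.02143475,  0.04898704]), 'gripper_force': 0.0, 'opening': 86.77216196478703}
```

View pics/top0.png

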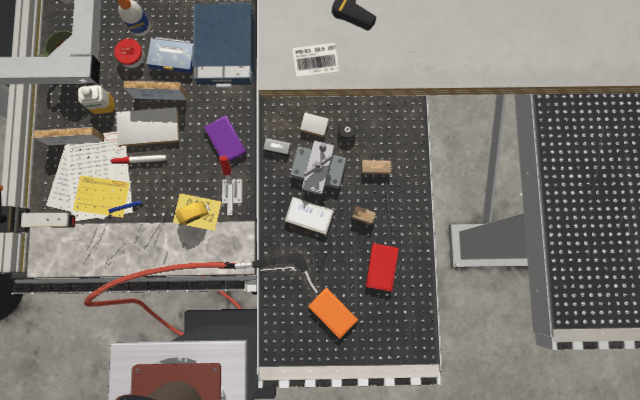

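View pics/side0.png

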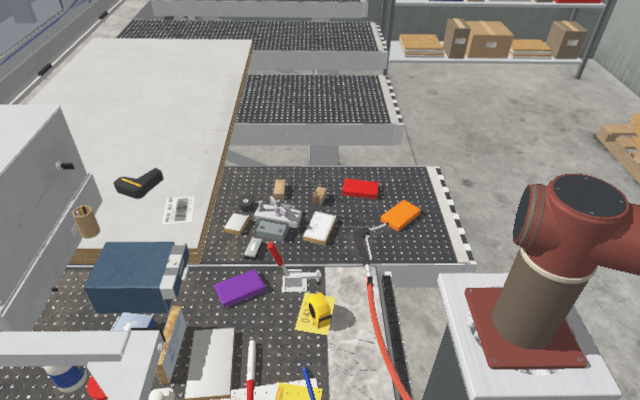

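The top view shows the fixture's base block near (318,166) with the clamp foot running along it. The pale offcut is just in front, near (309,216). Bystanders are at (277,146), (313,124), (346,131), (376,167) and (364,215), and the red, orange and purple look-alikes are well clear. In the side view the fixture is at (275,220) and the board at (320,228).

Next I'll crop these views and measure the main points.

```bash
cat > h.py <<'E'
from bench import r, move_gripper, inverse_kinematics, monitor, vision, ticket
import cv2, numpy as np
from scipy.spatial.transform import Rotation as Ro
def ray(c,p,fish=False):
    K=c["K"]; a=np.array([(p[0]-K[0,2])/K[0,0],(p[1]-K[1,2])/K[1,1]])
    if fish:
        t=np.linalg.norm(a); d=np.r_[a/max(t,1e-9)*np.sin(t),np.cos(t)]
    else: d=np.r_[a,1]
    R=np.array(c["rotation"]); R=R if R.shape==(3,3) else Ro.from_euler("xyz",R).as_matrix()
    return np.array(c["origin"]),R@d
def onz(c,p,z,fish=False):
    o,d=ray(c,p,fish); return (o+d*(z-o[2])/d[2])[:2]
def proj(c,P,fish=False):
    R=Ro.from_euler("xyz",c["rotation"]).as_matrix(); q=R.T@(np.array(P,float)-c["origin"]); K=c["K"]
    if fish:
        n=np.hypot(q[0],q[1]); t=np.arctan2(n,q[2]); a=q[:2]/max(n,1e-9)*t
    else: a=q[:2]/q[2]
    return np.array([K[0,0]*a[0]+K[0,2],K[1,1]*a[1]+K[1,2]])
E
python3 - <<'E'
from h import *
t=vision.camera("top"); s=vision.camera("side")
a=cv2.resize(t["image"][95:245,255:405],None,fx=4,fy=4,interpolation=cv2.INTER_CUBIC); cv2.imwrite("pics/topc.png",a)
print("fix",onz(t,(318,166),26),"board",onz(t,(309,216),18))
for z in (350,):
  f=onz(t,(318,166),26)
  for yaw in (-1.57,0,1.57,3.1):
    print(yaw,inverse_kinematics([f[0]-60,f[1],480],[np.pi,0,yaw]))
E
```

```text
fix [ 565.28226146 -335.76306413] board [ 444.05437162 -312.10257721]
-1.57 [-7.16430440e-01  1.38811636e-01  1.47935984e+00 -4.44089210e-16
  1.52342118e+00  2.42436589e+00]
0 [-7.16430440e-01  1.38811636e-01  1.47935984e+00 -4.44089210e-16
  1.52342118e+00  8.54365886e-01]
1.57 [-0.71643044  0.13881164  1.47935984  0.          1.52342118 -0.71563411]
3.1 [-0.71643044  0.13881164  1.47935984  0.          1.52342118 -2.24563411]
```

View pics/topc.png

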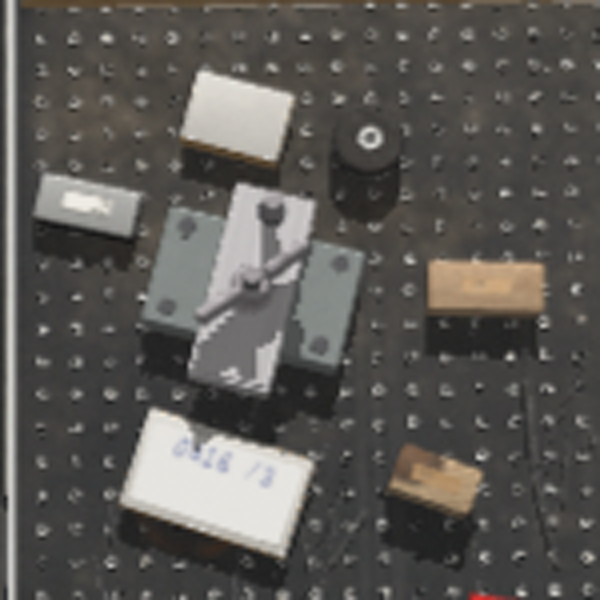

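The enlarged top view shows the fixture turned about -0.2 rad. The wings run from (200,315) to (310,250) in the crop, so v is about 2.4 rad. The board is pale and marked "0516", lying in front. I'll swing over at a short radius and take a closer look with the wrist camera.

Run:
```python
from h import *
q=monitor.sense()["joints"]
j=inverse_kinematics([142*1.1,374*1.1,480],[np.pi,0,2.9]); r.move_joints(j)
j=np.array(monitor.sense()["joints"]); j[0]=-0.7; j[5]=0.6
r.move_joints(j)
r.goto([500,-325,400],[np.pi,0,-0.2])
print(monitor.sense()["clock"],monitor.sense()["ee_rot"])
c=vision.camera("wrist"); cv2.imwrite("pics/w0.png",c["image"]); print(c["K"],c["origin"],c["rotation"])
t=vision.camera("top"); cv2.imwrite("pics/t1.png",t["image"])
```

```text
4.175 [-3.14098076e+00  8.62461116e-04 -1.97658807e-01]
[[309.70691629   0.         316.51614637]
 [  0.         309.70691629 200.76231121]
 [  0.           0.           1.        ]] [ 568.2199019  -337.40623446  380.02049852] [ 2.88679105e+00  4.43905661e-04 -1.76874211e+00]
```

View pics/w0.png

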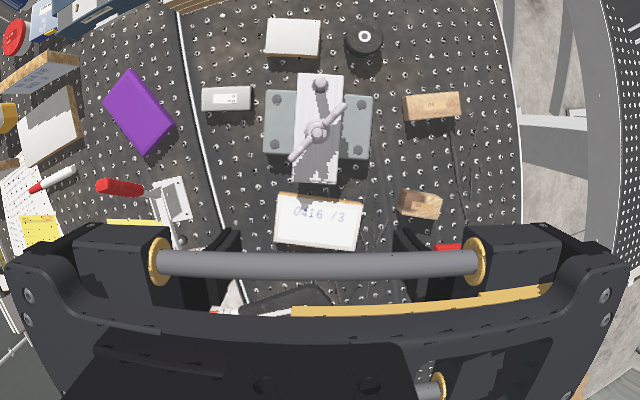

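The wrist view shows the board's top with corners near (279,194), (363,201), (355,250) and (274,243). The base block's corners are near (267,90), (373,96), (368,160) and (263,152). The hub is at (317,132), with wing tips at (346,105) and (291,159). I'll cast the contours of these onto their height planes.

```bash
cat >> h.py <<'E'
def blob(c,mask,seed,z,fish):
    n,l=cv2.connectedComponents(mask.astype(np.uint8)); m=(l==l[seed[1],seed[0]]).astype(np.uint8)
    m=cv2.morphologyEx(m,cv2.MORPH_CLOSE,np.ones((5,5)))
    k=max(cv2.findContours(m,cv2.RETR_EXTERNAL,cv2.CHAIN_APPROX_NONE)[0],key=len)[:,0]
    w=np.array([onz(c,p,z,fish) for p in k.astype(float)],np.float32)
    return cv2.minAreaRect(w), k, w
E
python3 - <<'E'
from h import *
c=vision.camera("wrist"); im=c["image"]; hsv=cv2.cvtColor(im,cv2.COLOR_BGR2HSV)
print("px board,block,nut,wing",im[235,300],im[130,280],im[128,318],im[112,338],im[170,300])
m=(hsv[...,2]>200)&(hsv[...,1]<50)
rb,k,w=blob(c,m,(290,235),18,True); print("board",rb,cv2.boundingRect(k)); print(cv2.boxPoints(rb))
for p in [(267,90),(373,96),(368,160),(263,152)]: print("blk",p,onz(c,p,26,True))
# bolts at block corners seen symmetric about the block
for p in [(346,105),(291,159),(317,132)]: print("nut",p,onz(c,p,72,True))
t=vision.camera("top"); 
for p in [(255+170/4,95+208/4),(255+365/4,95+250/4),(255+338/4,95+370/4),(255+140/4,95+328/4)]: print("top blk",onz(t,p,26))
print("top nut",onz(t,(255+252/4,95+280/4),70))
cv2.imwrite("pics/w0c.png",cv2.resize(im[60:270,240:400],None,fx=2.8,fy=2.8,interpolation=cv2.INTER_CUBIC))
for p in np.argwhere(0): pass
E
```

```text
px board,block,nut,wing [244 244 245] [177 180 172] [158 153 158] [191 186 192] [142 139 141]
board ((447.34991455078125, -313.458740234375), (104.4961929321289, 61.806766510009766), 71.18347930908203) (273, 195, 89, 56)
[[ 401.2461  -352.94696]
 [ 459.7497  -372.88202]
 [ 493.45374 -273.97052]
 [ 434.95013 -254.03546]]
blk (267, 90) [ 617.05948314 -290.08031606]
blk (373, 96) [ 586.62868437 -407.42474627]
blk (368, 160) [ 514.30550163 -388.13687392]
blk (263, 152) [ 547.62406857 -270.35592067]
nut (346, 105) [ 579.83722392 -369.85905022]
nut (291, 159) [ 537.33272652 -305.37910628]
nut (317, 132) [ 558.71439163 -336.35869013]
top blk [ 613.45624415 -286.42025794]
top blk [ 585.55246234 -405.10520513]
top blk [ 511.45222244 -386.84930907]
top blk [ 538.94684323 -267.38358419]
top nut [ 557.89604972 -334.58716606]
```

View pics/w0c.png

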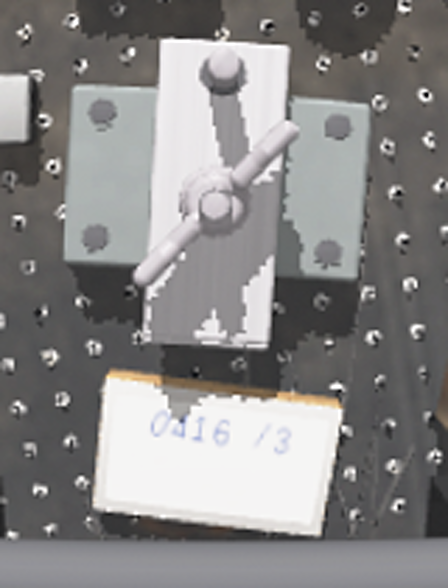

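Board top measures 104.5 x 61.8 mm, which matches the 105 x 62 given, at yaw -0.328. The fixture's stud is at about (558,-336) with yaw about -0.26; its block measures about 122 x 74 mm against 124 x 75 given. v is about 2.3. Now the push.

```bash
cat >> h.py <<'E'
O=np.array([558.,-336.]); YAW=-0.26
def F(x,y,z):  # fixture -> world, z = fingertip height -> TCP height
    c,s=np.cos(YAW),np.sin(YAW); return [O[0]+c*x-s*y,O[1]+s*x+c*y,z+182]
E
python3 - <<'E'
from h import *
move_gripper(60)
rot=[np.pi,0,YAW]
r.goto(F(-172,-6,60),rot); r.servo_line(F(-172,-6,6),vel=80)
f0=monitor.sense()["ft_force"]
print("hit early:",r.servo_line(F(-112,-6,6),vel=40,f_stop=12))
hit=r.servo_line(F(-94,-6,6),vel=15,f_stop=6)
s=monitor.sense(); p=s["tool_pos"]; d=p[:2]-O; print(hit,"x_fix",np.cos(YAW)*d[0]+np.sin(YAW)*d[1],p,s["ft_force"]-f0,s["clock"])
c=vision.camera("wrist"); cv2.imwrite("pics/w1.png",c["image"])
E
```

```text
hit early: False
True x_fix -103.5923261967739 [ 456.39478356 -314.98688459  187.44620543] [-1.01895932 -0.19916868  0.06234761] 9.1167
```

View pics/w1.png

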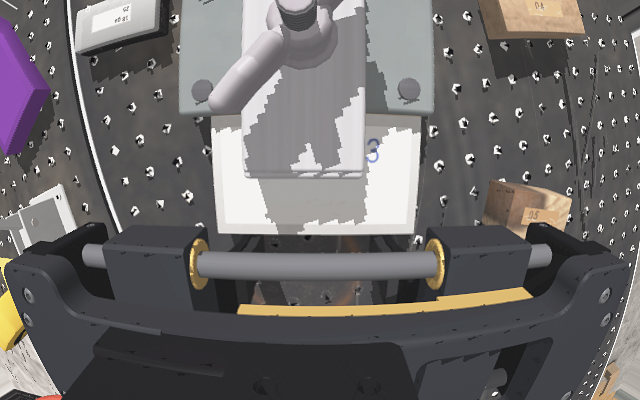

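The view shows the board under the foot nose, with its far edge at the block face (row ~115, between (212,117) and (420,115)). I'll finish with a centred push from closed fingers so the board squares itself on the fence, then look from above.

Run:
```python
from h import *
def xf():
    p=monitor.sense()["tool_pos"]; d=p[:2]-O; return np.cos(YAW)*d[0]+np.sin(YAW)*d[1]
r.servo_line(F(-115,-6,6),vel=60); move_gripper(0)
r.dwell(.2); f0=monitor.sense()["ft_force"]
hit=r.servo_line(F(-90,-6,6),vel=15,f_stop=12); print(hit,xf(),monitor.sense()["ft_force"]-f0)
r.servo_line(F(-115,-6,6),vel=60); r.servo_line(F(-115,-6,120),vel=150)
r.goto(F(-100,-4,190),[np.pi,0,YAW])
c=vision.camera("wrist"); im=c["image"]; cv2.imwrite("pics/w2.png",cv2.resize(im[60:260,190:450],None,fx=3,fy=3,interpolation=cv2.INTER_CUBIC)); np.save("w2.npy",c,allow_pickle=True); print(monitor.sense()["clock"])
```

```text
True -102.46675002788155 [ 0.79004029  0.57533953 -0.05544708]
13.55
```

View pics/w2.png

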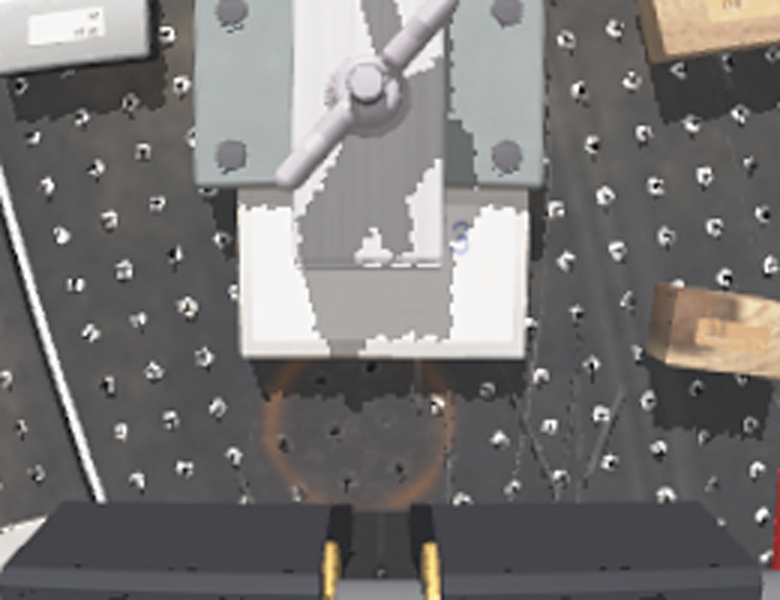

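The board's near edge, (244,357) to (524,357), is level with the block's front edge, (195,186) to (543,186). The wings run from (288,180) to (450,5). I'll check the numbers and refine the fixture pose.

Run:
```python
from h import *
c=np.load("w2.npy",allow_pickle=True).item()
P=lambda u,v,z: onz(c,(190+(u+.5)/3-.5,60+(v+.5)/3-.5),z,True)
ang=lambda a,b: np.arctan2(*(a-b)[::-1])
a,b=P(244,357,18),P(524,357,18); A,B=P(195,186,26),P(543,186,26)
print("board edge",a,b,np.linalg.norm(a-b),ang(a,b)-np.pi/2); print("fence",A,B,np.linalg.norm(A-B),ang(A,B)-np.pi/2)
y=ang(A,B)-np.pi/2; n=np.array([np.cos(y),np.sin(y)]); print("depth from fence to near edge",(A-a)@n,(B-b)@n)
m=(A+B)/2+30*n; print("origin from fence",m,"hub",P(366,83,73))
w=ang(P(450,5,67),P(288,180,67)); print("v",np.pi/2-(w-y))
im=c["image"]; hsv=cv2.cvtColor(im,cv2.COLOR_BGR2HSV)
```

```text
board edge [ 481.67279539 -267.50139273] [ 455.13698136 -367.23442853] 103.20284809549531 -0.2600438056058909
fence [ 546.58044126 -269.20076357] [ 514.84800832 -387.42084943] 122.40480382714816 -0.2622370076631426
depth from fence to near edge 63.12916157142259 62.902817054123375
origin from fence [ 559.68859887 -336.08805836] hub [ 559.79182638 -335.8466397 ]
v 2.3036474936869684
```

The board is parallel to the fence to within 0.002 rad, and fence to near edge measures 63 ±1 mm against 62. The contact force confirms it's seated. Fixture refined to (559.7,-336), yaw -0.262, v=2.30. Next, the wing strokes on the -x side, clear of the post.

```bash
cat >> h.py <<'E'
O=np.array([559.7,-336.]); YAW=-0.262
H=11.; RHO=31.
def pose(th,back=0,z=54):   # closed finger behind a wing at fixture angle th
    u=np.array([np.cos(th),np.sin(th)]); p=np.array([np.sin(th),-np.cos(th)])
    c=RHO*u-(4+H+back)*p; return F(c[0],c[1],z),[np.pi,0,YAW+th-np.pi/2]
def stroke(th0,th1,f=20,vel=45,step=.25):
    P,R=pose(th0,12,100); r.goto(P,R); r.servo_line(pose(th0,12)[0],vel=100)
    r.dwell(.1); f0=monitor.sense()["ft_force"]
    r.servo_line(pose(th0,0)[0],vel=40,f_stop=f)
    hit=False; fm=0
    for t in np.linspace(th0,th1,int(np.ceil(abs(th1-th0)/step))+1)[1:]:
        P,R=pose(t); hit=r.servo_line(P,vel=vel,rot=R,f_stop=f)
        s=monitor.sense(); fm=max(fm,np.linalg.norm(s["ft_force"]-f0))
        if hit: break
    s=monitor.sense(); print("hit",hit,"target th",t,"F",s["ft_force"]-f0,"max",fm,"clock",s["clock"])
    return hit,t
def leave(t,back=8):
    # straight back along the tool's own push axis, then up
    s=monitor.sense(); R=s["ee_rot"]; p=s["tool_pos"]-back*np.array([np.cos(R[2]),np.sin(R[2]),0])
    r.servo_line(p,vel=60); r.servo_line(p+[0,0,50],vel=120)
E
python3 - <<'E'
from h import *
d=np.deg2rad
h,t=stroke(d(138),d(60)); leave(t)
r.goto(F(-100,-4,190),[np.pi,0,YAW])
c=vision.camera("wrist"); np.save("w3.npy",c,allow_pickle=True); cv2.imwrite("pics/w3.png",cv2.resize(c["image"][60:260,190:450],None,fx=3,fy=3,interpolation=cv2.INTER_CUBIC)); print(monitor.sense()["clock"])
E
```

```text
hit False target th 1.0471975511965976 F [-0.68464505  1.14970713  0.65485778] max 1.926054019092024 clock 17.7333
19.3
```

View pics/w3.png

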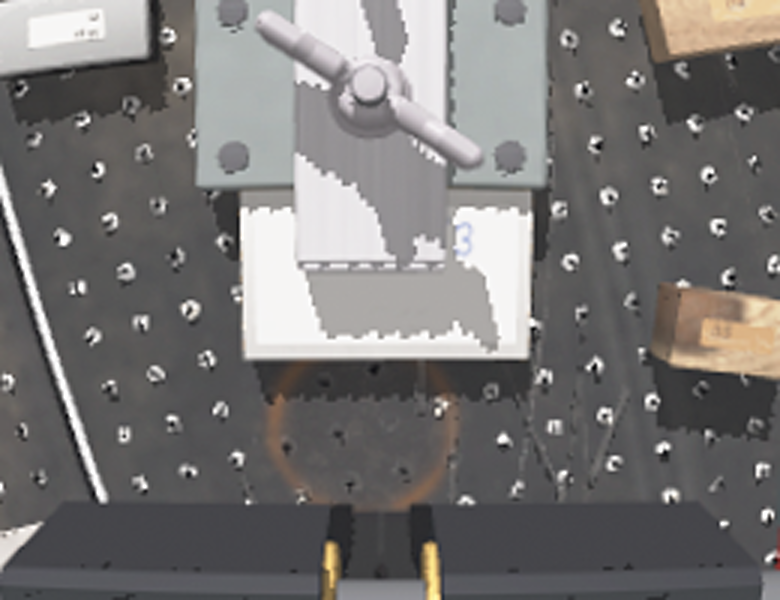

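The wings now run from (265,18) to (475,160), so they sit at about 57° and v is about 3.7, as commanded. The board hasn't moved. Next a half-turn stroke, then the final stroke to the stop.

Run:
```python
from h import *
d=np.deg2rad
h,t=stroke(d(238),d(60)); leave(t)
if not h:
    h,t=stroke(d(238),d(125))
    if not h:
        f0=monitor.sense()["ft_force"]
        for a in np.arange(123,92,-3):
            P,R=pose(d(a)); h=r.servo_line(P,vel=20,rot=R,f_stop=10)
            f=monitor.sense()["ft_force"]-f0; print(a,h,np.round(f,1))
            if h or np.linalg.norm(f)>8: break
    r.dwell(.2); s=monitor.sense(); print("tight?",s["ft_force"]-f0,s["ee_rot"][2]-YAW+np.pi/2)
    leave(t)
r.goto(F(-100,-4,190),[np.pi,0,YAW])
c=vision.camera("wrist"); np.save("w4.npy",c,allow_pickle=True); cv2.imwrite("pics/w4.png",cv2.resize(c["image"][60:260,190:450],None,fx=3,fy=3,interpolation=cv2.INTER_CUBIC)); print(monitor.sense()["clock"])
```

```text
hit False target th 1.0471975511965976 F [-1.12926141 -0.11812087 -0.48627149] max 1.7253292142681045 clock 27.7333
hit False target th 2.181661564992912 F [-1.03403101 -0.42225953 -1.79915181] max 2.6230674774041045 clock 35.65
123 False [-1.4 -1.   0.9]
120 False [-1.3 -2.3 -0.5]
117 False [-4.2 -2.8  1. ]
114 False [-7.4 -4.9  4.9]
tight? [-8.47175766 -3.39612268  3.35373931] 1.9921570656602066
38.2917
```

View pics/w4.png

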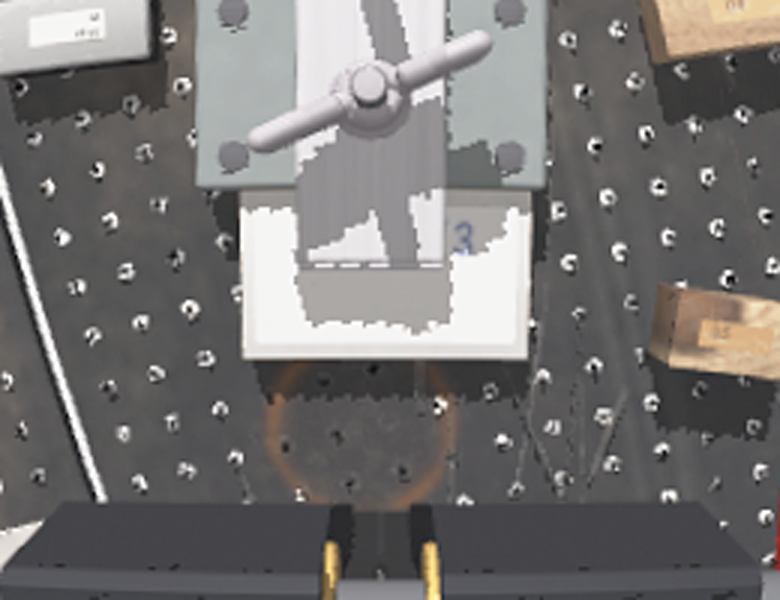

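The wings run from (257,140) to (483,43), so they're at about 113°, and tight is 114.3°. The resistance rose to about 9 N, against 1.5 N when free. One firmer nudge will confirm the stop.

Run:
```python
from h import *
d=np.deg2rad
P,R=pose(d(118),12,100); r.goto(P,R); r.servo_line(pose(d(118),12)[0],vel=100); r.dwell(.2)
f0=monitor.sense()["ft_force"]
for a in np.arange(118,96,-2):
    P,R=pose(d(a)); h=r.servo_line(P,vel=20,rot=R,f_stop=22)
    f=monitor.sense()["ft_force"]-f0; print(a,h,np.round(f,1))
    if h or np.linalg.norm(f)>15: break
leave(0)
r.goto(F(-100,-4,190),[np.pi,0,YAW])
c=vision.camera("wrist"); o=np.load("w4.npy",allow_pickle=True).item()
print("changed px vs before",(cv2.absdiff(c["image"],o["image"]).max(2)[60:180,250:380]>60).sum())
P=lambda u,v,z: onz(c,(190+(u+.5)/3-.5,60+(v+.5)/3-.5),z,True)
for z in(62,):
  a=P(257,140,z)-P(483,43,z); print("v", np.pi/2-(np.arctan2(a[1],a[0])-YAW)+2*np.pi)
t=vision.camera("top"); cv2.imwrite("pics/t5.png",cv2.resize(t["image"][95:245,255:405],None,fx=4,fy=4,interpolation=cv2.INTER_CUBIC)); print(monitor.sense()["clock"])
```

```text
118 False [-5.5 -1.4  3.2]
116 False [-7.6 -2.8  5.5]
114 False [-11.2  -2.3   6.9]
112 False [-14.5  -3.7   9.9]
changed px vs before 10
v 5.870348730356709
42.6167
```

A push of about 18 N moved nothing: only 10 pixels changed. The measured angle corresponds to v of about 9.01, the hard stop. The board hasn't moved and the arm is clear.

```bash
python3 -c "
from bench import ticket; print(ticket.hand_in())"
```

```text
the job is handed in; nothing more can be done
None
```

The offcut sits flat against the fence and the wing nut is run down to its hard stop (v about 9.0) with the foot bearing on the offcut; nothing was gripped, I saw no sign of the bystanders having moved, and the job was handed in at about 43 s.

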